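Free the seized wing latch and open the acrylic box

TASK

The wing latch on the flap of the clear acrylic box has set fast: work it loose by rocking it gently back and forth in small, growing arcs, turning back as soon as it comes up hard, because its nylon neck shears if it is wrung. When it lets go, turn it anticlockwise right round to its open stop, then lift the flap by the wing to halfway upright or more and leave it standing open. Do not disturb the flask, bowl, spoon or fork.

Things in the scene. Friction and masses are not known exactly. Their poses are not given: they have to be found in the camera images.
- box: Clear acrylic box, empty, fixed; 220 (x) x 240 (y) x 120 mm high, 5 mm walls. Origin under its centre on the table; its front, with the latch, faces its own -x. A fixed panel closes the rear 80 mm of its top, the flap the rest. A steel keeper inside the front wall holds the latch's cam: the flap cannot rise until the latch is open.
- flap_hinge (a point): Point on the flap's hinge line, at mid width, 120 mm above the table and 30 mm behind the box's centre (box +x). Its y axis is the hinge line. The frame turns with the flap.
- flap (a joint): Clear acrylic flap, 142 (front to back) x 238 x 5 mm, on the box walls, hinged along its rear edge (far from the robot); upper face 5 mm above the hinge line; a grey latch case 46 x 64 x 54 mm hangs under it behind the wing. 0 = shut, grows as its front edge rises, pi/2 = upright, stop at 1.7 rad. A stiff friction hinge (0.45 N m) holds it at any angle.
- wing_grip (a point): Grip point on the turning axis (z) of the black nylon wing knob on the flap: 105 mm in front of the hinge line, at mid width, 26 mm above the hinge line. The wing is an upright blade 48 mm long (along y), 10 mm thick (along x), from 12 to 36 mm above the hinge line, over a steel disc 42 mm across (top at 8 mm). Latched, the blade is parallel to the hinge line. The frame turns with the wing.
- latch (a joint): Spindle angle about z, anticlockwise from above: 0 latched, 1.45 open stop. Seized: at first 0.36 rad of play in all (off centre by up to 0.16), drag 0.1 to 0.2 N m, hard jams at both ends. A steady twist never frees it. Each time an end is pressed at 0.25 to 0.4 N m for 0.25 s, crust crumbles and the other end then jams up to 0.1 later, none past 0.45. After 4 to 6 alternate ends it runs free.
- neck (a joint): Elastic twist of the wing relative to the spindle in the thin nylon neck between them: 0 unloaded, about z, 8 N m per rad (0.3 N m twists it 0.0375 rad). The wing's own angle is latch + neck. The neck shears at 0.5 N m (0.0625 rad) either way.
- flask: Purple flask with a flip-top lid, loose, 72 mm across, 215 mm tall; origin under its centre. To be left alone.
- bowl: Small bamboo bowl, loose, 110 mm across, 45 mm tall; origin under its centre. To be left alone.
- spoon: White plastic spoon lying flat along its x axis, loose, 157 mm long. To be left alone.
- fork: Steel fork lying flat along its x axis, loose, 200 mm long. To be left alone.

How it is judged (in metres and radians):
On the way, in this order (a step that is already met when the one before it is completed fails the run):
1. the latch has been rocked free of its crust (past 0.5 rad) (value of joint latch above 0.5 rad), for 0.1 s.
2. the latch is turned round to its open stop (past 1.2 rad) before the flap rises (value of joint latch above 1.2 rad and value of joint flap below 0.15 rad), for 0.2 s.
3. the flap is lifted about halfway to upright or more (past 0.7 rad) (value of joint flap above 0.7 rad), for 0.2 s.
At the end, for the whole second after the job is handed in: The latch stays turned open (past 1.1 rad), the flap stands open by itself at 0.7 rad (40 degrees) or more, at rest, and flask, bowl, spoon and fork are within 15 mm of where they stood (value of joint flap above 0.7 rad and value of joint latch above 1.1 rad and velocity of joint flap between -0.02 and 0.02 rad/s and distance of each of flask, bowl, spoon, fork from where it was at the start of the episode below 0.015 m); the robot touches nothing.
It fails at once if the wing is wrung: its neck twisted beyond 0.065 rad (just over 0.5 N m) either way (value of joint neck above 0.065 rad or value of joint neck below -0.065 rad).
It fails at once if flask, bowl, spoon or fork is shifted more than 15 mm, or the flask tipped (distance of any of flask, bowl, spoon, fork from where it was at the start of the episode above 0.015 m or angle between flask's own z axis and vertical above 0.2 rad).
It also fails if it takes over 72 s, if anything falls off the work surface, if the arm or the gripper's body presses on something with over 40 N, if the wrist force passes 120 N, or if a joint passes its speed limit or range.

ROBOT

A 7-joint arm with a two-finger parallel gripper is mounted at the origin on the work surface. World frame = base frame: x ahead of the robot, y to its left, z up, the work surface at z = 0. Lengths are in m, angles in degrees, forces in N, time in s.
With the tool pointing down it reaches from about 0.425 to 0.875 m from the base axis. Payload 4.7 kg.
Tool frame: the origin (TCP) lies between the finger pads; the fingertips stand 8 mm ahead of it and the grasp point (between the pads) lies 11 mm behind it (env.tip_extent is the distance from the TCP to the fingertips, in m); z points along the fingers, y is the line along which they close (so a half turn about z gives the same grasp; the last joint's range is limited). The gripper opens to 87 mm and grips with 3 to 60 N. Pads are 19 mm wide; open, the fingers measure 117 mm over their backs; the gripper's body (75 mm by 190 mm) begins 51 mm behind the grasp point.
Start: joints at [-70.182, 18.392, -4.016, 83.108, 1.295, 78.541, -3.26], TCP at [0.212, 0.615, 0.231] pointing down, gripper open.
Joint ranges: [-163.93, 163.93], [-17.29, 119.83], [-79.2, 71.16], [3.27, 140.29], [-89.18, 269.18], [5.43, 117.66], [-154.24, 154.24]. Speed limits (degrees/s): [147.25, 147.25, 180, 180, 180, 180, 180].

INTERFACE

Orientations are given as [roll, pitch, yaw] about the fixed x, y, z axes, in that order (R = Rz(yaw) Ry(pitch) Rx(roll)).
In Python, from cell import sensors, vision, workorder, env gives the robot as it stands.
- The arm moves only by the tool drive_tool, never from a script. Its argument "moves" is a list of rows, each an object of numbers: "x", "y", "z": the shift along the tool's x, y, z in mm; "rx", "ry", "rz": the turn, a rotation vector about the tool's x, y, z in rad; "fingers": the closure, from -1 (fully open) to 1 (shut). In form: [{"x": .., "y": .., "z": .., "rx": .., "ry": .., "rz": .., "fingers": ..}, ...]. A call has 1 to 20 rows; each row is the pose to reach, as a shift and turn from the pose commanded when the call began, along the tool's axes at that moment; what a row does not reach only later rows make up. A row lasts 1/8 s, in which the tool goes at most 62.5 mm and 10.7 degrees, less where a joint would pass 70% of its speed; a pose out of reach is approached as far as the arm can. A call with a gripper value outside its range is refused whole. The fingers move at their own pace and stop on an object; "force" is the grip in N (left out, the last holds). Time passes only in rows, so rows that repeat a pose let the fingers close. It gives the time, the measured TCP pose, the force, the opening and the grip force at its end, in the units of the state.
- sensors.get_obs(): the state, without advancing time (a new reading comes with each control period).
- vision.read_camera(name): name is "scene" or "top"; returns a dict with "image" (420x560x3 uint8, red, green, blue), "fx", "fy", "cx", "cy" (pixels), "R" (3x3) and "t" (3): a world point X has camera coordinates R X + t. Camera axes: x right, y down, z forward; pixel columns grow to the right and rows downward; lengths in m; the calibration is good to about 2 mm. A picture is of the moment at which its call begins. There is no depth.
- workorder.sign_off(): hands the job in; it is judged then, once.
The state is a dict: "time_s": time; "qpos": joint angles; "joint_velocities": joint speeds; "effort": joint torques, N m; "tool_pos": TCP position; "tool_rot": TCP orientation; "force": force on the tool from outside, world axes, zero at the start; "wrist_torque": the same for the moment, N m; "grip_width": finger opening in m; "grasp_force": force on a finger pad.
Only numpy, scipy, OpenCV 4.12 (cv2) and the standard library are available. Lean on these libraries where they do the work, as an engineer would, in place of code of your own. Each camera call takes 0.05 s, during which the arm holds its last target. There are 200 camera calls.

## Working session

There is one attempt and no reset: what is moved stays moved. The work goes in short steps, Python scripts to look and compute and a tool call to move; the robot and the scene stay as the last step left them, time stands still between calls to the robot, and variables do not carry over. Pictures are saved under pics/ and viewed, at most 10 in all, crops included, and the job is handed in when it is done.

Besides the shell and the picture viewer there is one more tool, called after ">>>" by a JSON object that holds its "method" and its "body", one argument or row to a line. drive_tool: Moves the arm, as the interface text tells. Its arguments: {"type":"object","properties":{"moves":{"type":"array"},"force":{"type":"number"}},"required":["moves"]}

```bash
ls; mkdir -p pics; python3 - <<'E'
from cell import sensors, vision
import cv2
o=sensors.get_obs(); print(o)
for n in("scene","top"):
    c=vision.read_camera(n); cv2.imwrite(f"pics/{n}0.png",c["image"][:,:,::-1]); print(n,c["fx"],c["cx"],c["cy"],c["R"],c["t"])
E
```

```text
pics
{'time_s': 0.0, 'qpos': array([-70.17918736,  18.43896337,  -4.01544215,  83.17486454,
         1.2956813 ,  78.53960158,  -3.25958412]), 'joint_velocities': array([-0.05582139, -0.07577175,  0.11899891, -0.05163477,  0.04382041,
       -0.05518433, -0.04971097]), 'effort': array([ 7.17745752e-04, -4.91285920e+01, -4.03518844e-01, -3.12531281e+01,
       -6.38337526e-02,  4.36959090e-02,  1.94925674e-04]), 'tool_pos': array([0.21163713, 0.61401903, 0.2294629 ]), 'tool_rot': array([-1.79891850e+02,  6.38912339e-03,  1.60989409e+02]), 'force': array([-0.82653848, -0.08737201,  0.37843816]), 'wrist_torque': array([-0.01046755,  0.00787544, -0.03013429]), 'grasp_force': 0.0, 'grip_width': 0.08696664531779054}
scene 382.7656958940307 281.8266813915518 212.0739543359497 [[ 0.07921662  0.99685596  0.00170971]
 [ 0.7057852  -0.05487488 -0.70629739]
 [-0.70398294  0.05715718 -0.70791318]] [-0.07073509 -0.32898753  1.33770537]
top 457.1815250998458 285.14785954585324 203.41809349998005 [[ 0.00127105 -0.99996155  0.00867644]
 [-0.99066203 -0.00244203 -0.13631868]
 [ 0.13633463 -0.00842215 -0.99062704]] [0.00910272 0.60755605 1.07417988]
```

View pics/scene0.png

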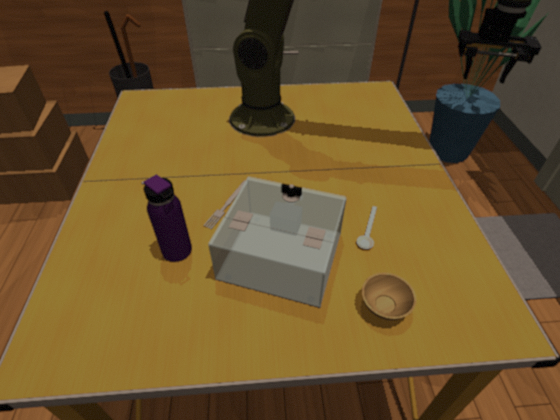

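View pics/top0.png

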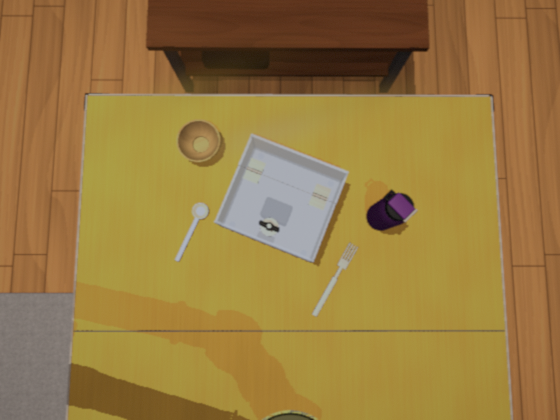

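The scene view shows the black wing at about (291,190). In the top view the wing is at (269,226), and the box corners are at about (252,136), (348,172), (315,261) and (217,223). Next I'll measure these precisely.

```bash
cat > h.py <<'E'
import numpy as np, cv2
from cell import sensors, vision
def ray(c,uv):
    d=np.array([(uv[0]-c["cx"])/c["fx"],(uv[1]-c["cy"])/c["fy"],1.]); R=np.array(c["R"]); t=np.array(c["t"])
    return -R.T@t, R.T@d
def plane(c,uv,z):
    o,d=ray(c,uv); return o+d*(z-o[2])/d[2]
def tri(a,b):
    (o,d),(p,e)=a,b
    s=np.linalg.lstsq(np.c_[d,-e],p-o,rcond=None)[0]
    x,y=o+s[0]*d,p+s[1]*e; return (x+y)/2,np.linalg.norm(x-y)
E
python3 - <<'E'
from h import *
t=vision.read_camera("top"); s=vision.read_camera("scene")
for n,c,(x0,y0,x1,y1) in (("t",t,(250,210,290,245)),("s",s,(275,178,310,215))):
    im=c["image"][y0:y1,x0:x1].max(2)
    m=(im<60).astype(np.uint8); ys,xs=np.nonzero(m)
    p=np.c_[xs+x0,ys+y0].astype(np.float32); r=cv2.minAreaRect(p); print(n,len(p),p.mean(0),r)
    w=[plane(c,q,.15)[:2] for q in p]; r=cv2.minAreaRect(np.array(w,np.float32)); print(r,np.mean(w,0))
    print("\n".join("".join("#" if v else "." for v in q) for q in m))
# box corners: non-yellow low saturation region in top
hsv=cv2.cvtColor(t["image"],cv2.COLOR_RGB2HSV); m=((hsv[...,1]<90)*255).astype(np.uint8); m[:120]=0;m[280:]=0;m[:,:205]=0;m[:,360:]=0
m=cv2.morphologyEx(m,cv2.MORPH_OPEN,np.ones((7,7)))
k=max(cv2.findContours(m,0,2)[0],key=cv2.contourArea); b=cv2.boxPoints(cv2.minAreaRect(k)); print(b)
a=cv2.approxPolyDP(cv2.convexHull(k),6,True)[:,0]; print(a)
for q in a: print(q,plane(t,q,.12).round(4),plane(t,q,0).round(4))
big=np.hstack([cv2.resize(t["image"][130:270,205:355],(400,373),interpolation=2),cv2.resize(s["image"][165:305,205:355],(400,373),interpolation=2)])
cv2.imwrite("pics/crop.png",big[:,:,::-1])
E
```

```text
t 43 [268.97675 226.25581] ((268.3448181152344, 226.362060546875), (18.776823043823242, 4.333112716674805), 23.198591232299805)
((0.5419265627861023, 0.04783617705106735), (0.041113995015621185, 0.009472385980188847), 66.88511657714844) [0.54215254 0.04644228]
........................................
........................................
........................................
........................................
........................................
........................................
........................................
........................................
........................................
........................................
........................................
........................................
..........###...........................
..........#######.......................
...........#####........................
.............###........................
...............#.......#................
......................####..............
.....................#######............
...................#########............
...................
[... 1865 characters left out ...]
..
...................................
...................................
...................................
...................................
...................................
...................................
...................................
...................................
...................................
[[212.60886 223.63205]
 [248.79337 131.52597]
 [349.22208 170.9801 ]
 [313.03757 263.08618]]
[[250 135]
 [346 170]
 [314 260]
 [216 223]]
[250 135] [0.7563 0.0924 0.12  ] [0.7915 0.1009 0.    ]
[346 170] [ 0.6744 -0.1285  0.12  ] [ 0.7    -0.1459  0.    ]
[314 260] [ 0.4695 -0.0536  0.12  ] [ 0.4711 -0.0622  0.    ]
[216 223] [0.5519 0.1665 0.12  ] [0.5631 0.1837 0.    ]
```

View pics/crop.png

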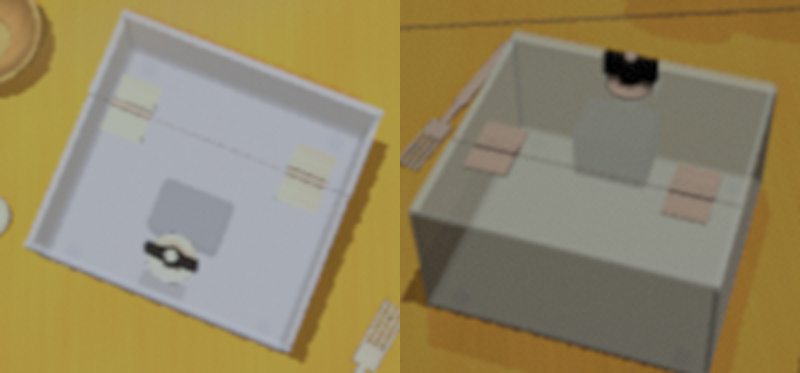

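The crop confirms the blade over its disc, parallel to the hinge line. Box yaw is about -20.2° and the wing is at about (0.542, 0.046). I'll write a helper that works out each shift, then approach above the wing.

```bash
cat >> h.py <<'E'
from scipy.spatial.transform import Rotation as Ro
def go(pos,rpy):
    o=sensors.get_obs(); A=Ro.from_euler("xyz",o["tool_rot"],degrees=True); B=Ro.from_euler("xyz",rpy,degrees=True)
    print("shift mm",(A.inv().apply(np.array(pos)-o["tool_pos"])*1e3).round(1),"rotvec",(A.inv()*B).as_rotvec().round(4))
def st():
    o=sensors.get_obs(); print({k:np.round(o[k],4) for k in("time_s","tool_pos","tool_rot","force","wrist_torque","grip_width","grasp_force","qpos")})
E
python3 -c "
from h import *
go([.542,.046,.21],[180,0,69.8])"
```

```text
shift mm [-497.4 -429.7   20.4] rotvec [-8.0000e-04  1.0000e-03  1.5916e+00]
```

>>> {"method": "drive_tool", "body": {
  "moves": [
    {"x":-497.4,"y":-429.7,"z":0,"rz":1.5916},
    {"x":-497.4,"y":-429.7,"z":0,"rz":1.5916},
    {"x":-497.4,"y":-429.7,"z":0,"rz":1.5916},
    {"x":-497.4,"y":-429.7,"z":0,"rz":1.5916},
    {"x":-497.4,"y":-429.7,"z":0,"rz":1.5916},
    {"x":-497.4,"y":-429.7,"z":0,"rz":1.5916},
    {"x":-497.4,"y":-429.7,"z":0,"rz":1.5916},
    {"x":-497.4,"y":-429.7,"z":0,"rz":1.5916},
    {"x":-497.4,"y":-429.7,"z":0,"rz":1.5916},
    {"x":-497.4,"y":-429.7,"z":0,"rz":1.5916},
    {"x":-497.4,"y":-429.7,"z":0,"rz":1.5916},
    {"x":-497.4,"y":-429.7,"z":0,"rz":1.5916},
    {"x":-497.4,"y":-429.7,"z":20,"rz":1.5916},
    {"x":-497.4,"y":-429.7,"z":20,"rz":1.5916}
  ]
}}

```text
invalid input at $.moves[0]: expected keys x, y, z, rx, ry, rz, fingers
```

>>> {"method": "drive_tool", "body": {
  "moves": [
    {"x":-497.4,"y":-429.7,"z":0,"rx":0,"ry":0,"rz":1.5916,"fingers":-1},
    {"x":-497.4,"y":-429.7,"z":0,"rx":0,"ry":0,"rz":1.5916,"fingers":-1},
    {"x":-497.4,"y":-429.7,"z":0,"rx":0,"ry":0,"rz":1.5916,"fingers":-1},
    {"x":-497.4,"y":-429.7,"z":0,"rx":0,"ry":0,"rz":1.5916,"fingers":-1},
    {"x":-497.4,"y":-429.7,"z":0,"rx":0,"ry":0,"rz":1.5916,"fingers":-1},
    {"x":-497.4,"y":-429.7,"z":0,"rx":0,"ry":0,"rz":1.5916,"fingers":-1},
    {"x":-497.4,"y":-429.7,"z":0,"rx":0,"ry":0,"rz":1.5916,"fingers":-1},
    {"x":-497.4,"y":-429.7,"z":0,"rx":0,"ry":0,"rz":1.5916,"fingers":-1},
    {"x":-497.4,"y":-429.7,"z":0,"rx":0,"ry":0,"rz":1.5916,"fingers":-1},
    {"x":-497.4,"y":-429.7,"z":0,"rx":0,"ry":0,"rz":1.5916,"fingers":-1},
    {"x":-497.4,"y":-429.7,"z":0,"rx":0,"ry":0,"rz":1.5916,"fingers":-1},
    {"x":-497.4,"y":-429.7,"z":0,"rx":0,"ry":0,"rz":1.5916,"fingers":-1},
    {"x":-497.4,"y":-429.7,"z":20,"rx":0,"ry":0,"rz":1.5916,"fingers":-1},
    {"x":-497.4,"y":-429.7,"z":20,"rx":0,"ry":0,"rz":1.5916,"fingers":-1}
  ]
}}

```text
time_s: 1.95
tool_pos: [0.5405, 0.0477, 0.2091]
tool_rot: [-179.8, 0.1, 69.9]
force: [-0.2, 0.7, 0.4]
grip_width: 0.0873
grasp_force: 0.0
```

```bash
python3 -c "
from h import *
st(); go([.542,.046,.139],[180,0,69.8])
c=vision.read_camera('scene'); cv2.imwrite('pics/a.png',cv2.resize(c['image'][90:240,200:400],(800,600))[:,:,::-1])"
```

```text
{'time_s': np.float64(1.95), 'tool_pos': array([0.5405, 0.0477, 0.2091]), 'tool_rot': array([-1.79813e+02,  7.09000e-02,  6.99126e+01]), 'force': array([-0.1817,  0.6578,  0.4214]), 'wrist_torque': array([-0.0588,  0.0828, -0.0322]), 'grip_width': np.float64(0.0873), 'grasp_force': np.float64(0.0), 'qpos': array([-35.7996,   6.2308,  30.1815, 101.0859,  -3.2766,  73.7473,
       -24.924 ])}
shift mm [-1.   2.2 70.1] rotvec [-0.0033  0.0012  0.002 ]
```

View pics/a.png

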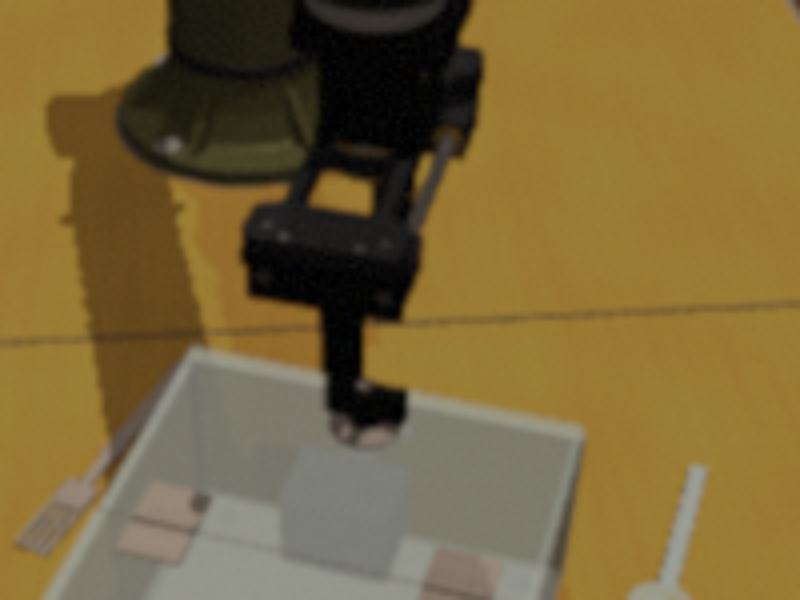

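The picture shows the far finger at about (345,400) with the wing at (372,400). That offset fits the finger opening along box x, so the alignment is good. I'll descend and close with a light grip.

>>> {"method": "drive_tool", "body": {
  "moves": [
    {"x":-1,"y":2.2,"z":35,"rx":-0.003,"ry":0.001,"rz":0.002,"fingers":-1},
    {"x":-1,"y":2.2,"z":55,"rx":-0.003,"ry":0.001,"rz":0.002,"fingers":-1},
    {"x":-1,"y":2.2,"z":69,"rx":-0.003,"ry":0.001,"rz":0.002,"fingers":-1},
    {"x":-1,"y":2.2,"z":69,"rx":-0.003,"ry":0.001,"rz":0.002,"fingers":-1},
    {"x":-1,"y":2.2,"z":69,"rx":-0.003,"ry":0.001,"rz":0.002,"fingers":0.5},
    {"x":-1,"y":2.2,"z":69,"rx":-0.003,"ry":0.001,"rz":0.002,"fingers":0.5},
    {"x":-1,"y":2.2,"z":69,"rx":-0.003,"ry":0.001,"rz":0.002,"fingers":0.5},
    {"x":-1,"y":2.2,"z":69,"rx":-0.003,"ry":0.001,"rz":0.002,"fingers":0.5}
  ],
  "force": 5
}}

```text
time_s: 3.0
tool_pos: [0.5439, 0.0446, 0.1418]
tool_rot: [179.8, -0.1, 69.7]
force: [-0.0, 0.8, -0.0]
grip_width: 0.0549
grasp_force: 0.0
```

```bash
python3 -c "
from h import *
st(); go([.542,.046,.139],[180,0,69.8])"
```

```text
{'time_s': np.float64(3.0), 'tool_pos': array([0.5439, 0.0446, 0.1418]), 'tool_rot': array([ 1.798091e+02, -7.800000e-02,  6.967970e+01]), 'force': array([-0.0245,  0.7663, -0.0063]), 'wrist_torque': array([-0.0771,  0.0721,  0.0253]), 'grip_width': np.float64(0.0549), 'grasp_force': np.float64(0.0), 'qpos': array([-34.9004,   9.7128,  30.2574, 105.7196,  -5.3374,  65.757 ,
       -23.1429])}
shift mm [ 0.6 -2.3  2.8] rotvec [ 0.0033 -0.0014 -0.0021]
```

>>> {"method": "drive_tool", "body": {
  "moves": [
    {"x":0.8,"y":-2.2,"z":1.5,"rx":0.003,"ry":-0.001,"rz":-0.002,"fingers":0.5},
    {"x":0.8,"y":-2.2,"z":1.5,"rx":0.003,"ry":-0.001,"rz":-0.002,"fingers":0.6},
    {"x":0.8,"y":-2.2,"z":1.5,"rx":0.003,"ry":-0.001,"rz":-0.002,"fingers":1},
    {"x":0.8,"y":-2.2,"z":1.5,"rx":0.003,"ry":-0.001,"rz":-0.002,"fingers":1},
    {"x":0.8,"y":-2.2,"z":1.5,"rx":0.003,"ry":-0.001,"rz":-0.002,"fingers":1},
    {"x":0.8,"y":-2.2,"z":1.5,"rx":0.003,"ry":-0.001,"rz":-0.002,"fingers":1},
    {"x":0.8,"y":-2.2,"z":1.5,"rx":0.003,"ry":-0.001,"rz":-0.002,"fingers":1},
    {"x":0.8,"y":-2.2,"z":1.5,"rx":0.003,"ry":-0.001,"rz":-0.002,"fingers":1}
  ],
  "force": 6
}}

```text
time_s: 4.0
tool_pos: [0.5424, 0.0459, 0.1401]
tool_rot: [180.0, -0.0, 69.8]
force: [2.5, -1.4, -1.1]
grip_width: 0.0102
grasp_force: 6.0
```

```bash
python3 -c "
from h import *
st(); go([.542,.046,.139],[180,0,69.8])"
```

```text
{'time_s': np.float64(4.0), 'tool_pos': array([0.5424, 0.0459, 0.1401]), 'tool_rot': array([ 1.799516e+02, -1.180000e-02,  6.978900e+01]), 'force': array([ 2.4832, -1.3976, -1.0672]), 'wrist_torque': array([-0.2929, -0.4454, -0.0773]), 'grip_width': np.float64(0.0102), 'grasp_force': np.float64(5.9999), 'qpos': array([-34.9897,   9.7494,  30.1805, 105.8809,  -5.3478,  65.7156,
       -23.1806])}
shift mm [-0.1 -0.4  1.1] rotvec [ 0.0008 -0.0002 -0.0002]
```

>>> {"method": "drive_tool", "body": {
  "moves": [
    {"x":0,"y":0.7,"z":0,"rx":0,"ry":0,"rz":0,"fingers":1},
    {"x":0,"y":0.7,"z":0,"rx":0,"ry":0,"rz":0,"fingers":1},
    {"x":0,"y":0.7,"z":0,"rx":0,"ry":0,"rz":-0.02,"fingers":1},
    {"x":0,"y":0.7,"z":0,"rx":0,"ry":0,"rz":-0.03,"fingers":1},
    {"x":0,"y":0.7,"z":0,"rx":0,"ry":0,"rz":-0.03,"fingers":1}
  ],
  "force": 20
}}

```text
time_s: 4.62
tool_pos: [0.5425, 0.0459, 0.1401]
tool_rot: [-180.0, -0.0, 71.5]
force: [0.3, -0.4, 1.5]
grip_width: 0.0097
grasp_force: 20.0
```

```bash
python3 -c "
from h import *
st()"
```

```text
{'time_s': np.float64(4.625), 'tool_pos': array([0.5425, 0.0459, 0.1401]), 'tool_rot': array([-1.799832e+02, -2.400000e-03,  7.152700e+01]), 'force': array([ 0.3393, -0.4152,  1.4669]), 'wrist_torque': array([-0.1705,  0.0317, -0.0988]), 'grip_width': np.float64(0.0097), 'grasp_force': np.float64(19.9997), 'qpos': array([-34.7997,   9.8155,  30.0146, 105.8066,  -5.3751,  65.7825,
       -21.4112])}
```

>>> {"method": "drive_tool", "body": {
  "moves": [
    {"x":0,"y":0,"z":0,"rx":0,"ry":0,"rz":-0.015,"fingers":1},
    {"x":0,"y":0,"z":0,"rx":0,"ry":0,"rz":-0.03,"fingers":1},
    {"x":0,"y":0,"z":0,"rx":0,"ry":0,"rz":-0.03,"fingers":1}
  ],
  "force": 20
}}

```text
time_s: 5.0
tool_pos: [0.5426, 0.0459, 0.1401]
tool_rot: [-180.0, -0.0, 73.3]
force: [-0.3, -0.4, 1.3]
grip_width: 0.0098
grasp_force: 20.0
```

```bash
cat > s.py <<'E'
from h import *
o=sensors.get_obs(); print(o["time_s"],"yaw rad from 0:",np.radians(o["tool_rot"][2]-69.79).round(4),"tau",o["wrist_torque"][2].round(3),"F",o["force"].round(1),"w",round(o["grip_width"]*1e3,2))
E
python3 s.py
```

```text
5.0 yaw rad from 0: 0.0604 tau -0.169 F [-0.3 -0.4  1.3] w 9.85
```

>>> {"method": "drive_tool", "body": {
  "moves": [
    {"x":0,"y":0,"z":0,"rx":0,"ry":0,"rz":-0.015,"fingers":1},
    {"x":0,"y":0,"z":0,"rx":0,"ry":0,"rz":-0.03,"fingers":1},
    {"x":0,"y":0,"z":0,"rx":0,"ry":0,"rz":-0.03,"fingers":1}
  ],
  "force": 20
}}

```text
time_s: 5.38
tool_pos: [0.5427, 0.0458, 0.1401]
tool_rot: [180.0, -0.0, 75.0]
force: [-1.0, -0.6, 0.2]
grip_width: 0.0101
grasp_force: 20.0
```

```bash
python3 s.py
```

```text
5.375 yaw rad from 0: 0.0904 tau -0.099 F [-1.  -0.6  0.2] w 10.1
```

>>> {"method": "drive_tool", "body": {
  "moves": [
    {"x":0,"y":0,"z":0,"rx":0,"ry":0,"rz":-0.015,"fingers":1},
    {"x":0,"y":0,"z":0,"rx":0,"ry":0,"rz":-0.03,"fingers":1},
    {"x":0,"y":0,"z":0,"rx":0,"ry":0,"rz":-0.03,"fingers":1}
  ],
  "force": 20
}}

```text
time_s: 5.75
tool_pos: [0.5427, 0.0459, 0.1401]
tool_rot: [180.0, -0.0, 76.7]
force: [1.5, -0.6, 0.2]
grip_width: 0.0095
grasp_force: 20.0
```

```bash
python3 s.py
```

```text
5.75 yaw rad from 0: 0.1203 tau -0.06 F [ 1.5 -0.6  0.2] w 9.55
```

>>> {"method": "drive_tool", "body": {
  "moves": [
    {"x":0,"y":0,"z":0,"rx":0,"ry":0,"rz":-0.02,"fingers":1},
    {"x":0,"y":0,"z":0,"rx":0,"ry":0,"rz":-0.035,"fingers":1},
    {"x":0,"y":0,"z":0,"rx":0,"ry":0,"rz":-0.035,"fingers":1}
  ],
  "force": 20
}}

```text
time_s: 6.12
tool_pos: [0.5428, 0.0458, 0.1401]
tool_rot: [180.0, -0.0, 78.7]
force: [0.3, -0.0, 0.7]
grip_width: 0.0096
grasp_force: 20.0
```

```bash
python3 s.py
```

```text
6.125 yaw rad from 0: 0.1552 tau -0.236 F [ 0.3 -0.   0.7] w 9.64
```

```bash
cat > s.py <<'E'
from h import *
L=[sensors.get_obs()]
for i in range(4): vision.read_camera("top"); L.append(sensors.get_obs())
T=[o["wrist_torque"][2] for o in L]; o=L[-1]
print(round(o["time_s"],2),"ang",np.radians(o["tool_rot"][2]-69.79).round(4),"tau",np.mean(T).round(3),np.round(T,3),"F",np.mean([o["force"] for o in L],0).round(1))
E
python3 s.py
```

```text
6.33 ang 0.155 tau -0.213 [-0.236 -0.19  -0.266 -0.154 -0.219] F [ 1.1 -0.4  0.8]
```

>>> {"method": "drive_tool", "body": {
  "moves": [
    {"x":0,"y":0,"z":0,"rx":0,"ry":0,"rz":-0.015,"fingers":1},
    {"x":0,"y":0,"z":0,"rx":0,"ry":0,"rz":-0.015,"fingers":1}
  ],
  "force": 20
}}

```text
time_s: 6.58
tool_pos: [0.5428, 0.0458, 0.1401]
tool_rot: [180.0, -0.0, 79.5]
force: [0.9, -0.4, -0.1]
grip_width: 0.0101
grasp_force: 20.0
```

```bash
python3 s.py
```

```text
6.78 ang 0.1701 tau -0.288 [-0.266 -0.28  -0.274 -0.303 -0.316] F [ 0.9 -0.8  0. ]
```

>>> {"method": "drive_tool", "body": {
  "moves": [
    {"x":0,"y":0,"z":0,"rx":0,"ry":0,"rz":-0.006,"fingers":1},
    {"x":0,"y":0,"z":0,"rx":0,"ry":0,"rz":-0.006,"fingers":1}
  ],
  "force": 20
}}

```text
time_s: 7.02
tool_pos: [0.5428, 0.0458, 0.1401]
tool_rot: [180.0, -0.0, 79.9]
force: [1.6, -0.1, 0.6]
grip_width: 0.0101
grasp_force: 20.0
```

```bash
python3 s.py
```

```text
7.22 ang 0.1761 tau -0.299 [-0.272 -0.29  -0.319 -0.297 -0.318] F [ 1.2 -0.6 -0. ]
```

>>> {"method": "drive_tool", "body": {
  "moves": [
    {"x":0,"y":0,"z":0,"rx":0,"ry":0,"rz":0.06,"fingers":1},
    {"x":0,"y":0,"z":0,"rx":0,"ry":0,"rz":0.12,"fingers":1},
    {"x":0,"y":0,"z":0,"rx":0,"ry":0,"rz":0.18,"fingers":1},
    {"x":0,"y":0,"z":0,"rx":0,"ry":0,"rz":0.24,"fingers":1},
    {"x":0,"y":0,"z":0,"rx":0,"ry":0,"rz":0.3,"fingers":1},
    {"x":0,"y":0,"z":0,"rx":0,"ry":0,"rz":0.34,"fingers":1},
    {"x":0,"y":0,"z":0,"rx":0,"ry":0,"rz":0.37,"fingers":1},
    {"x":0,"y":0,"z":0,"rx":0,"ry":0,"rz":0.37,"fingers":1}
  ],
  "force": 20
}}

```text
time_s: 8.22
tool_pos: [0.5422, 0.0461, 0.14]
tool_rot: [-179.9, 0.0, 58.7]
force: [-1.9, 0.5, 3.1]
grip_width: 0.0098
grasp_force: 20.0
```

```bash
python3 s.py
```

```text
8.43 ang -0.1933 tau 0.128 [0.093 0.116 0.166 0.138 0.127] F [-1.9  0.5  3.1]
```

>>> {"method": "drive_tool", "body": {
  "moves": [
    {"x":0,"y":0,"z":0,"rx":0,"ry":0,"rz":0.02,"fingers":1},
    {"x":0,"y":0,"z":0,"rx":0,"ry":0,"rz":0.035,"fingers":1},
    {"x":0,"y":0,"z":0,"rx":0,"ry":0,"rz":0.035,"fingers":1}
  ],
  "force": 20
}}

```text
time_s: 8.8
tool_pos: [0.5422, 0.0462, 0.14]
tool_rot: [-179.9, 0.0, 56.7]
force: [-4.3, 0.8, 3.9]
grip_width: 0.0098
grasp_force: 20.0
```

```bash
python3 s.py
```

```text
9.0 ang -0.2287 tau 0.096 [0.123 0.095 0.115 0.064 0.082] F [-4.9  1.4  4.4]
```

>>> {"method": "drive_tool", "body": {
  "moves": [
    {"x":0,"y":-1,"z":-0.5,"rx":0,"ry":0,"rz":0.02,"fingers":1},
    {"x":0,"y":-1,"z":-0.5,"rx":0,"ry":0,"rz":0.035,"fingers":1},
    {"x":0,"y":-1,"z":-0.5,"rx":0,"ry":0,"rz":0.035,"fingers":1}
  ],
  "force": 20
}}

```text
time_s: 9.38
tool_pos: [0.542, 0.0462, 0.1401]
tool_rot: [180.0, 0.0, 54.7]
force: [-0.7, -0.2, -2.5]
grip_width: 0.0095
grasp_force: 20.0
```

```bash
python3 s.py
```

```text
9.57 ang -0.2639 tau 0.13 [0.137 0.132 0.143 0.129 0.108] F [-0.1  0.4 -3.5]
```

>>> {"method": "drive_tool", "body": {
  "moves": [
    {"x":0,"y":0,"z":0.2,"rx":0,"ry":0,"rz":0.02,"fingers":1},
    {"x":0,"y":0,"z":0.2,"rx":0,"ry":0,"rz":0.035,"fingers":1},
    {"x":0,"y":0,"z":0.2,"rx":0,"ry":0,"rz":0.035,"fingers":1}
  ],
  "force": 20
}}

```text
time_s: 9.95
tool_pos: [0.5419, 0.0463, 0.1402]
tool_rot: [180.0, 0.0, 52.7]
force: [1.1, -0.5, -5.9]
grip_width: 0.01
grasp_force: 20.0
```

```bash
python3 s.py
```

```text
10.15 ang -0.2988 tau 0.234 [0.265 0.233 0.182 0.219 0.272] F [ 1.2 -0.4 -5.9]
```

>>> {"method": "drive_tool", "body": {
  "moves": [
    {"x":0,"y":0,"z":0.3,"rx":0,"ry":0,"rz":0.016,"fingers":1},
    {"x":0,"y":0,"z":0.3,"rx":0,"ry":0,"rz":0.016,"fingers":1},
    {"x":0,"y":0,"z":0.3,"rx":0,"ry":0,"rz":0.016,"fingers":1}
  ],
  "force": 20
}}

```text
time_s: 10.52
tool_pos: [0.5419, 0.0463, 0.1402]
tool_rot: [180.0, -0.0, 51.8]
force: [0.6, -0.4, -3.0]
grip_width: 0.0103
grasp_force: 20.0
```

```bash
python3 s.py
```

```text
10.72 ang -0.3149 tau 0.308 [0.336 0.351 0.28  0.305 0.268] F [ 1.  -0.8 -3.8]
```

>>> {"method": "drive_tool", "body": {
  "moves": [
    {"x":0,"y":0,"z":0,"rx":0,"ry":0,"rz":-0.07,"fingers":1},
    {"x":0,"y":0,"z":0,"rx":0,"ry":0,"rz":-0.14,"fingers":1},
    {"x":0,"y":0,"z":0,"rx":0,"ry":0,"rz":-0.21,"fingers":1},
    {"x":0,"y":0,"z":0,"rx":0,"ry":0,"rz":-0.28,"fingers":1},
    {"x":0,"y":0,"z":0,"rx":0,"ry":0,"rz":-0.35,"fingers":1},
    {"x":0,"y":0,"z":0,"rx":0,"ry":0,"rz":-0.42,"fingers":1},
    {"x":0,"y":0,"z":0,"rx":0,"ry":0,"rz":-0.45,"fingers":1},
    {"x":0,"y":0,"z":0,"rx":0,"ry":0,"rz":-0.475,"fingers":1},
    {"x":0,"y":0,"z":0,"rx":0,"ry":0,"rz":-0.475,"fingers":1}
  ],
  "force": 20
}}

```text
time_s: 11.85
tool_pos: [0.5427, 0.0459, 0.1402]
tool_rot: [179.9, 0.0, 78.9]
force: [5.7, -1.2, -7.3]
grip_width: 0.01
grasp_force: 20.0
```

```bash
python3 s.py
```

```text
12.05 ang 0.1593 tau -0.126 [-0.089 -0.141 -0.147 -0.111 -0.142] F [ 5.1 -1.4 -6.9]
```

>>> {"method": "drive_tool", "body": {
  "moves": [
    {"x":0,"y":0.6,"z":0.5,"rx":0,"ry":0,"rz":-0.02,"fingers":1},
    {"x":0,"y":0.6,"z":0.5,"rx":0,"ry":0,"rz":-0.035,"fingers":1},
    {"x":0,"y":0.6,"z":0.5,"rx":0,"ry":0,"rz":-0.035,"fingers":1}
  ],
  "force": 20
}}

```text
time_s: 12.42
tool_pos: [0.5428, 0.0459, 0.1401]
tool_rot: [179.9, -0.0, 80.9]
force: [1.7, -3.1, 0.1]
grip_width: 0.0099
grasp_force: 20.0
```

```bash
python3 s.py
```

```text
12.62 ang 0.1948 tau -0.245 [-0.28  -0.238 -0.27  -0.223 -0.217] F [ 2.1 -3.   0.2]
```

>>> {"method": "drive_tool", "body": {
  "moves": [
    {"x":0,"y":0,"z":0,"rx":0,"ry":0,"rz":-0.014,"fingers":1},
    {"x":0,"y":0,"z":0,"rx":0,"ry":0,"rz":-0.014,"fingers":1},
    {"x":0,"y":0,"z":0,"rx":0,"ry":0,"rz":-0.014,"fingers":1}
  ],
  "force": 20
}}

```text
time_s: 13.0
tool_pos: [0.5428, 0.046, 0.14]
tool_rot: [179.9, -0.0, 81.8]
force: [2.4, -4.1, 3.3]
grip_width: 0.0098
grasp_force: 20.0
```

```bash
python3 s.py
```

```text
13.2 ang 0.2089 tau -0.287 [-0.284 -0.284 -0.3   -0.266 -0.301] F [ 2.6 -4.2  3.9]
```

>>> {"method": "drive_tool", "body": {
  "moves": [
    {"x":0,"y":0,"z":0,"rx":0,"ry":0,"rz":-0.006,"fingers":1},
    {"x":0,"y":0,"z":0,"rx":0,"ry":0,"rz":-0.006,"fingers":1},
    {"x":0,"y":0,"z":0,"rx":0,"ry":0,"rz":-0.006,"fingers":1},
    {"x":0,"y":0,"z":0,"rx":0,"ry":0,"rz":0.07,"fingers":1},
    {"x":0,"y":0,"z":0,"rx":0,"ry":0,"rz":0.14,"fingers":1},
    {"x":0,"y":0,"z":0,"rx":0,"ry":0,"rz":0.21,"fingers":1},
    {"x":0,"y":0,"z":0,"rx":0,"ry":0,"rz":0.28,"fingers":1},
    {"x":0,"y":0,"z":0,"rx":0,"ry":0,"rz":0.35,"fingers":1},
    {"x":0,"y":0,"z":0,"rx":0,"ry":0,"rz":0.42,"fingers":1},
    {"x":0,"y":0,"z":0,"rx":0,"ry":0,"rz":0.47,"fingers":1},
    {"x":0,"y":0,"z":0,"rx":0,"ry":0,"rz":0.5,"fingers":1},
    {"x":0,"y":0,"z":0,"rx":0,"ry":0,"rz":0.5,"fingers":1}
  ],
  "force": 20
}}

```text
time_s: 14.7
tool_pos: [0.542, 0.0463, 0.14]
tool_rot: [-180.0, 0.0, 53.2]
force: [0.5, -3.8, 6.6]
grip_width: 0.0102
grasp_force: 20.0
```

```bash
python3 s.py
```

```text
14.9 ang -0.2898 tau 0.058 [0.05  0.062 0.087 0.046 0.046] F [ 0.2 -4.   6.5]
```

>>> {"method": "drive_tool", "body": {
  "moves": [
    {"x":-0.7,"y":0.5,"z":-0.5,"rx":0,"ry":0,"rz":0.02,"fingers":1},
    {"x":-0.7,"y":0.5,"z":-0.5,"rx":0,"ry":0,"rz":0.04,"fingers":1},
    {"x":-0.7,"y":0.5,"z":-0.5,"rx":0,"ry":0,"rz":0.04,"fingers":1}
  ],
  "force": 20
}}

```text
time_s: 15.28
tool_pos: [0.5419, 0.0463, 0.14]
tool_rot: [-179.9, -0.0, 50.9]
force: [-0.6, -1.3, 3.6]
grip_width: 0.0099
grasp_force: 20.0
```

```bash
python3 s.py
```

```text
15.47 ang -0.3301 tau 0.134 [0.114 0.142 0.118 0.157 0.14 ] F [-1.  -0.4  4.7]
```

>>> {"method": "drive_tool", "body": {
  "moves": [
    {"x":0,"y":0,"z":-0.5,"rx":0,"ry":0,"rz":0.02,"fingers":1},
    {"x":0,"y":0,"z":-0.5,"rx":0,"ry":0,"rz":0.035,"fingers":1},
    {"x":0,"y":0,"z":-0.5,"rx":0,"ry":0,"rz":0.035,"fingers":1}
  ],
  "force": 20
}}

```text
time_s: 15.85
tool_pos: [0.5419, 0.0463, 0.1401]
tool_rot: [-179.9, 0.0, 48.9]
force: [-1.3, 2.8, 1.2]
grip_width: 0.0099
grasp_force: 20.0
```

```bash
python3 s.py
```

```text
16.05 ang -0.3652 tau 0.279 [0.269 0.321 0.314 0.225 0.266] F [-1.2  2.6  0.3]
```

>>> {"method": "drive_tool", "body": {
  "moves": [
    {"x":0,"y":0,"z":0,"rx":0,"ry":0,"rz":0.008,"fingers":1},
    {"x":0,"y":0,"z":0,"rx":0,"ry":0,"rz":0.008,"fingers":1},
    {"x":0,"y":0,"z":0,"rx":0,"ry":0,"rz":0.008,"fingers":1},
    {"x":0,"y":0,"z":0,"rx":0,"ry":0,"rz":0.008,"fingers":1},
    {"x":0,"y":0,"z":0,"rx":0,"ry":0,"rz":-0.07,"fingers":1},
    {"x":0,"y":0,"z":0,"rx":0,"ry":0,"rz":-0.14,"fingers":1},
    {"x":0,"y":0,"z":0,"rx":0,"ry":0,"rz":-0.21,"fingers":1},
    {"x":0,"y":0,"z":0,"rx":0,"ry":0,"rz":-0.28,"fingers":1},
    {"x":0,"y":0,"z":0,"rx":0,"ry":0,"rz":-0.35,"fingers":1},
    {"x":0,"y":0,"z":0,"rx":0,"ry":0,"rz":-0.42,"fingers":1},
    {"x":0,"y":0,"z":0,"rx":0,"ry":0,"rz":-0.48,"fingers":1},
    {"x":0,"y":0,"z":0,"rx":0,"ry":0,"rz":-0.53,"fingers":1},
    {"x":0,"y":0,"z":0,"rx":0,"ry":0,"rz":-0.56,"fingers":1},
    {"x":0,"y":0,"z":0,"rx":0,"ry":0,"rz":-0.56,"fingers":1}
  ],
  "force": 20
}}

```text
time_s: 17.8
tool_pos: [0.5428, 0.0456, 0.1402]
tool_rot: [179.9, -0.0, 80.9]
force: [2.2, 4.5, -6.1]
grip_width: 0.0101
grasp_force: 20.0
```

```bash
python3 s.py
```

```text
18.0 ang 0.1933 tau -0.102 [-0.113 -0.078 -0.071 -0.111 -0.139] F [ 2.3  4.3 -6.4]
```

>>> {"method": "drive_tool", "body": {
  "moves": [
    {"x":0.8,"y":0.2,"z":0.6,"rx":0,"ry":0,"rz":-0.02,"fingers":1},
    {"x":0.8,"y":0.2,"z":0.6,"rx":0,"ry":0,"rz":-0.035,"fingers":1},
    {"x":0.8,"y":0.2,"z":0.6,"rx":0,"ry":0,"rz":-0.035,"fingers":1}
  ],
  "force": 20
}}

```text
time_s: 18.38
tool_pos: [0.543, 0.0457, 0.1402]
tool_rot: [180.0, 0.0, 82.9]
force: [1.7, 1.5, -3.2]
grip_width: 0.01
grasp_force: 20.0
```

```bash
python3 s.py
```

```text
18.57 ang 0.2287 tau -0.072 [-0.05  -0.047 -0.086 -0.11  -0.067] F [ 1.   2.  -2.4]
```

>>> {"method": "drive_tool", "body": {
  "moves": [
    {"x":0.2,"y":0,"z":0,"rx":0,"ry":0,"rz":-0.02,"fingers":1},
    {"x":0.2,"y":0,"z":0,"rx":0,"ry":0,"rz":-0.04,"fingers":1},
    {"x":0.2,"y":0,"z":0,"rx":0,"ry":0,"rz":-0.04,"fingers":1}
  ],
  "force": 20
}}

```text
time_s: 18.95
tool_pos: [0.5431, 0.0458, 0.1401]
tool_rot: [180.0, 0.0, 85.2]
force: [1.3, 0.6, -1.1]
grip_width: 0.0104
grasp_force: 20.0
```

```bash
python3 s.py
```

```text
19.15 ang 0.2687 tau -0.097 [-0.142 -0.052 -0.085 -0.073 -0.13 ] F [ 1.9 -0.3 -1.4]
```

>>> {"method": "drive_tool", "body": {
  "moves": [
    {"x":0,"y":0,"z":0,"rx":0,"ry":0,"rz":-0.02,"fingers":1},
    {"x":0,"y":0,"z":0,"rx":0,"ry":0,"rz":-0.035,"fingers":1},
    {"x":0,"y":0,"z":0,"rx":0,"ry":0,"rz":-0.035,"fingers":1}
  ],
  "force": 20
}}

```text
time_s: 19.52
tool_pos: [0.5431, 0.0459, 0.1401]
tool_rot: [180.0, 0.0, 87.2]
force: [2.6, -3.1, -0.0]
grip_width: 0.01
grasp_force: 20.0
```

```bash
python3 s.py
```

```text
19.73 ang 0.3038 tau -0.086 [-0.081 -0.033 -0.078 -0.084 -0.153] F [ 2.3 -2.5 -0.5]
```

>>> {"method": "drive_tool", "body": {
  "moves": [
    {"x":-0.4,"y":0.3,"z":0,"rx":0,"ry":0,"rz":-0.02,"fingers":1},
    {"x":-0.4,"y":0.3,"z":0,"rx":0,"ry":0,"rz":-0.04,"fingers":1},
    {"x":-0.4,"y":0.3,"z":0,"rx":0,"ry":0,"rz":-0.04,"fingers":1}
  ],
  "force": 20
}}

```text
time_s: 20.1
tool_pos: [0.5432, 0.0458, 0.1401]
tool_rot: [180.0, 0.0, 89.5]
force: [2.1, -3.5, 0.6]
grip_width: 0.0099
grasp_force: 20.0
```

```bash
python3 s.py
```

```text
20.3 ang 0.3441 tau -0.082 [-0.113 -0.062 -0.131 -0.05  -0.055] F [ 2.2 -2.8  0.6]
```

>>> {"method": "drive_tool", "body": {
  "moves": [
    {"x":-0.6,"y":0.4,"z":0,"rx":0,"ry":0,"rz":-0.02,"fingers":1},
    {"x":-0.6,"y":0.4,"z":0,"rx":0,"ry":0,"rz":-0.04,"fingers":1},
    {"x":-0.6,"y":0.4,"z":0,"rx":0,"ry":0,"rz":-0.04,"fingers":1}
  ],
  "force": 20
}}

```text
time_s: 20.68
tool_pos: [0.5433, 0.0458, 0.1401]
tool_rot: [-180.0, -0.0, 91.8]
force: [1.3, -1.6, 2.9]
grip_width: 0.01
grasp_force: 20.0
```

```bash
python3 s.py
```

```text
20.88 ang 0.3844 tau -0.1 [-0.096 -0.136 -0.095 -0.101 -0.074] F [ 1.4 -0.7  2.9]
```

>>> {"method": "drive_tool", "body": {
  "moves": [
    {"x":-0.2,"y":0.3,"z":-0.2,"rx":0,"ry":0,"rz":-0.02,"fingers":1},
    {"x":-0.2,"y":0.3,"z":-0.2,"rx":0,"ry":0,"rz":-0.04,"fingers":1},
    {"x":-0.2,"y":0.3,"z":-0.2,"rx":0,"ry":0,"rz":-0.04,"fingers":1}
  ],
  "force": 20
}}

```text
time_s: 21.25
tool_pos: [0.5434, 0.0457, 0.1401]
tool_rot: [-180.0, -0.0, 94.1]
force: [-0.6, 1.0, 2.2]
grip_width: 0.0099
grasp_force: 20.0
```

```bash
python3 s.py
```

```text
21.45 ang 0.4245 tau -0.095 [-0.036 -0.106 -0.106 -0.084 -0.146] F [-0.4  1.6  2.2]
```

>>> {"method": "drive_tool", "body": {
  "moves": [
    {"x":0,"y":0,"z":-0.2,"rx":0,"ry":0,"rz":-0.02,"fingers":1},
    {"x":0,"y":0,"z":-0.2,"rx":0,"ry":0,"rz":-0.04,"fingers":1},
    {"x":0,"y":0,"z":-0.2,"rx":0,"ry":0,"rz":-0.055,"fingers":1},
    {"x":0,"y":0,"z":-0.2,"rx":0,"ry":0,"rz":-0.055,"fingers":1}
  ],
  "force": 20
}}

```text
time_s: 21.95
tool_pos: [0.5435, 0.0456, 0.1401]
tool_rot: [-180.0, -0.0, 97.3]
force: [-0.9, 2.9, -0.6]
grip_width: 0.0097
grasp_force: 20.0
```

```bash
python3 s.py
```

```text
22.15 ang 0.4794 tau -0.07 [-0.036 -0.07  -0.061 -0.1   -0.084] F [-0.4  3.4 -1. ]
```

>>> {"method": "drive_tool", "body": {
  "moves": [
    {"x":0.4,"y":0,"z":0,"rx":0,"ry":0,"rz":-0.06,"fingers":1},
    {"x":0.4,"y":0,"z":0,"rx":0,"ry":0,"rz":-0.12,"fingers":1},
    {"x":0.4,"y":0,"z":0,"rx":0,"ry":0,"rz":-0.18,"fingers":1},
    {"x":0.4,"y":0,"z":0,"rx":0,"ry":0,"rz":-0.24,"fingers":1},
    {"x":0.4,"y":0,"z":0,"rx":0,"ry":0,"rz":-0.3,"fingers":1},
    {"x":0.4,"y":0,"z":0,"rx":0,"ry":0,"rz":-0.36,"fingers":1},
    {"x":0.4,"y":0,"z":0,"rx":0,"ry":0,"rz":-0.36,"fingers":1}
  ],
  "force": 20
}}

```text
time_s: 23.02
tool_pos: [0.5442, 0.0459, 0.1402]
tool_rot: [179.9, 0.0, 117.8]
force: [3.3, 4.1, -3.8]
grip_width: 0.0099
grasp_force: 20.0
```

```bash
python3 s.py
```

```text
23.23 ang 0.8384 tau -0.086 [-0.051 -0.084 -0.013 -0.159 -0.123] F [ 3.5  3.9 -4.8]
```

>>> {"method": "drive_tool", "body": {
  "moves": [
    {"x":0.3,"y":0.8,"z":0.4,"rx":0,"ry":0,"rz":-0.06,"fingers":1},
    {"x":0.3,"y":0.8,"z":0.4,"rx":0,"ry":0,"rz":-0.12,"fingers":1},
    {"x":0.3,"y":0.8,"z":0.4,"rx":0,"ry":0,"rz":-0.18,"fingers":1},
    {"x":0.3,"y":0.8,"z":0.4,"rx":0,"ry":0,"rz":-0.24,"fingers":1},
    {"x":0.3,"y":0.8,"z":0.4,"rx":0,"ry":0,"rz":-0.3,"fingers":1},
    {"x":0.3,"y":0.8,"z":0.4,"rx":0,"ry":0,"rz":-0.36,"fingers":1},
    {"x":0.3,"y":0.8,"z":0.4,"rx":0,"ry":0,"rz":-0.42,"fingers":1},
    {"x":0.3,"y":0.8,"z":0.4,"rx":0,"ry":0,"rz":-0.48,"fingers":1},
    {"x":0.3,"y":0.8,"z":0.4,"rx":0,"ry":0,"rz":-0.51,"fingers":1},
    {"x":0.3,"y":0.8,"z":0.4,"rx":0,"ry":0,"rz":-0.51,"fingers":1}
  ],
  "force": 20
}}

```text
time_s: 24.48
tool_pos: [0.545, 0.0466, 0.1401]
tool_rot: [179.9, 0.1, 147.1]
force: [2.8, 3.8, -3.0]
grip_width: 0.0098
grasp_force: 20.0
```

```bash
python3 s.py
```

```text
24.68 ang 1.3483 tau -0.102 [-0.047 -0.106 -0.098 -0.109 -0.148] F [ 2.7  4.6 -3. ]
```

>>> {"method": "drive_tool", "body": {
  "moves": [
    {"x":0,"y":0.8,"z":0.3,"rx":0,"ry":0,"rz":-0.03,"fingers":1},
    {"x":0,"y":0.8,"z":0.3,"rx":0,"ry":0,"rz":-0.06,"fingers":1},
    {"x":0,"y":0.8,"z":0.3,"rx":0,"ry":0,"rz":-0.09,"fingers":1},
    {"x":0,"y":0.8,"z":0.3,"rx":0,"ry":0,"rz":-0.105,"fingers":1},
    {"x":0,"y":0.8,"z":0.3,"rx":0,"ry":0,"rz":-0.105,"fingers":1}
  ],
  "force": 20
}}

```text
time_s: 25.3
tool_pos: [0.5451, 0.0468, 0.1401]
tool_rot: [180.0, 0.1, 153.1]
force: [2.7, 3.0, 1.9]
grip_width: 0.0099
grasp_force: 20.0
```

```bash
python3 s.py; python3 -c "
from h import *
st()"
```

```text
25.5 ang 1.4539 tau -0.148 [-0.162 -0.158 -0.14  -0.118 -0.162] F [2.5 2.9 2.4]
{'time_s': np.float64(25.5), 'tool_pos': array([0.5451, 0.0468, 0.1401]), 'tool_rot': array([1.799615e+02, 5.330000e-02, 1.530929e+02]), 'force': array([3.4408, 2.8986, 1.7771]), 'wrist_torque': array([ 0.6987, -0.6434, -0.1617]), 'grip_width': np.float64(0.01), 'grasp_force': np.float64(20.0002), 'qpos': array([-28.0904,   9.7126,  22.5145, 105.2933,  -4.0681,  65.7104,
        58.8975])}
```

>>> {"method": "drive_tool", "body": {
  "moves": [
    {"x":0,"y":0.5,"z":0,"rx":0,"ry":0,"rz":0.015,"fingers":1},
    {"x":0,"y":0.5,"z":0,"rx":0,"ry":0,"rz":0.015,"fingers":1}
  ],
  "force": 20
}}

```text
time_s: 25.75
tool_pos: [0.5451, 0.0469, 0.14]
tool_rot: [-180.0, 0.0, 152.2]
force: [2.5, 1.1, 3.9]
grip_width: 0.01
grasp_force: 20.0
```

```bash
python3 s.py; cat > lift.py <<'E'
from h import *
import sys
o=sensors.get_obs(); A=Ro.from_euler("xyz",o["tool_rot"],degrees=True)
yaw=np.radians(-20.2); yb=np.array([-np.sin(yaw),np.cos(yaw),0]); xb=np.array([np.cos(yaw),np.sin(yaw),0])
H=np.array([.5428,.0459,.12])+.105*xb
off=o["tool_pos"]-H; print("off box",off@xb,off@yb,off[2],"q",o["qpos"].round(1))
ax=A.inv().apply(yb); print("axis",ax.round(4))
for th in map(float,sys.argv[1:]):
    d=Ro.from_rotvec(yb*th).apply(off)-off
    print(th,(A.inv().apply(d)*1e3).round(1),(ax*th).round(3))
E
python3 lift.py .06 .12 .18 .24 .3 .36 .42 .48
```

```text
25.95 ang 1.439 tau -0.111 [-0.069 -0.146 -0.1   -0.142 -0.099] F [2.3 1.  4.5]
off box -0.10314226938129417 0.0017633488553999651 0.0200021176376195 q [-28.2   9.7  22.6 105.3  -4.1  65.7  58. ]
axis [ 1.316e-01  9.913e-01 -1.000e-04]
0.06 [-1.4  0.2 -6.1] [ 0.008  0.059 -0.   ]
0.12 [ -3.1   0.4 -12.2] [ 0.016  0.119 -0.   ]
0.18 [ -5.2   0.7 -18.1] [ 0.024  0.178 -0.   ]
0.24 [ -7.7   1.  -23.9] [ 0.032  0.238 -0.   ]
0.3 [-10.4   1.4 -29.6] [ 0.039  0.297 -0.   ]
0.36 [-13.6   1.8 -35. ] [ 0.047  0.357 -0.   ]
0.42 [-17.    2.3 -40.3] [ 0.055  0.416 -0.   ]
0.48 [-20.7   2.7 -45.4] [ 0.063  0.476 -0.   ]
```

>>> {"method": "drive_tool", "body": {
  "moves": [
    {"x":-0.6,"y":0.1,"z":-3,"rx":0.004,"ry":0.03,"rz":0,"fingers":1},
    {"x":-1.4,"y":0.2,"z":-6.1,"rx":0.008,"ry":0.059,"rz":0,"fingers":1},
    {"x":-2.2,"y":0.3,"z":-9.1,"rx":0.012,"ry":0.089,"rz":0,"fingers":1},
    {"x":-3.1,"y":0.4,"z":-12.2,"rx":0.016,"ry":0.119,"rz":0,"fingers":1},
    {"x":-3.1,"y":0.4,"z":-12.2,"rx":0.016,"ry":0.119,"rz":0,"fingers":1}
  ],
  "force": 25
}}

```text
time_s: 26.58
tool_pos: [0.5475, 0.046, 0.1504]
tool_rot: [-179.0, -6.9, 152.1]
force: [3.6, 1.3, -4.8]
grip_width: 0.0098
grasp_force: 25.0
```

```bash
cat > l2.py <<'E'
from h import *
o=sensors.get_obs(); A=Ro.from_euler("xyz",o["tool_rot"],degrees=True)
print(round(o["time_s"],2),"pos",o["tool_pos"].round(4),"tilt",np.arccos(-A.as_matrix()[2,2]).round(3),"F tool",A.inv().apply(o["force"]).round(1),"M tool",A.inv().apply(o["wrist_torque"]).round(3),"q",o["qpos"].round(1),"w",o["grip_width"].round(4))
E
python3 l2.py
```

```text
Traceback (most recent call last):
  File "l2.py", line 3, in <module>
    print(round(o["time_s"],2),"pos",o["tool_pos"].round(4),"tilt",np.arccos(-A.as_matrix()[2,2]).round(3),"F tool",A.inv().apply(o["force"]).round(1),"M tool",A.inv().apply(o["wrist_torque"]).round(3),"q",o["qpos"].round(1),"w",o["grip_width"].round(4))
                                                                                                                                                                                                                                     ^^^^^^^^^^^^^^^^^^^^^
AttributeError: 'float' object has no attribute 'round'
```

```bash
sed -i 's/,"w".*$/)/' l2.py; python3 l2.py; python3 lift.py .06 .12 .18 .24 .3 .36
```

```text
26.57 pos [0.5475 0.046  0.1504] tilt 0.122 F tool [-3.1  3.   4.4] M tool [-0.923 -1.     0.067] q [-25.4  14.7  23.1  98.9  -8.7  74.3  62.4]
off box -0.10059484029780191 0.0016964506484188832 0.030400798425847336 q [-25.4  14.7  23.1  98.9  -8.7  74.3  62.4]
axis [ 0.1322  0.9912 -0.0013]
0.06 [-1.3  0.2 -6.2] [ 0.008  0.059 -0.   ]
0.12 [ -2.9   0.4 -12.3] [ 0.016  0.119 -0.   ]
0.18 [ -4.8   0.6 -18.2] [ 0.024  0.178 -0.   ]
0.24 [ -7.2   0.9 -24.1] [ 0.032  0.238 -0.   ]
0.3 [ -9.8   1.3 -29.8] [ 0.04   0.297 -0.   ]
0.36 [-12.9   1.7 -35.3] [ 0.048  0.357 -0.   ]
```

>>> {"method": "drive_tool", "body": {
  "moves": [
    {"x":-1.3,"y":0.2,"z":-6.2,"rx":0.008,"ry":0.059,"rz":0,"fingers":1},
    {"x":-2.9,"y":0.4,"z":-12.3,"rx":0.016,"ry":0.119,"rz":0,"fingers":1},
    {"x":-4.8,"y":0.6,"z":-18.2,"rx":0.024,"ry":0.178,"rz":0,"fingers":1},
    {"x":-7.2,"y":0.9,"z":-24.1,"rx":0.032,"ry":0.238,"rz":0,"fingers":1},
    {"x":-9.8,"y":1.3,"z":-29.8,"rx":0.04,"ry":0.297,"rz":0,"fingers":1},
    {"x":-9.8,"y":1.3,"z":-29.8,"rx":0.04,"ry":0.297,"rz":0,"fingers":1}
  ],
  "force": 25
}}

```text
time_s: 27.32
tool_pos: [0.5597, 0.0413, 0.1786]
tool_rot: [-176.5, -24.0, 151.4]
force: [0.5, 1.6, -4.6]
grip_width: 0.0099
grasp_force: 25.0
```

```bash
python3 l2.py; python3 lift.py .06 .12 .18 .24 .3 .36
```

```text
27.32 pos [0.5597 0.0413 0.1786] tilt 0.423 F tool [-1.5  1.9  4.3] M tool [-0.705 -1.073  0.076] q [-18.   28.   23.1  82.1 -16.8  95.8  68.8]
off box -0.08749860712079326 0.0015081859415395544 0.058648053111664794 q [-18.   28.   23.1  82.1 -16.8  95.8  68.8]
axis [ 0.133   0.9911 -0.0021]
0.06 [-1.2  0.2 -6.2] [ 0.008  0.059 -0.   ]
0.12 [ -2.8   0.4 -12.3] [ 0.016  0.119 -0.   ]
0.18 [ -4.8   0.6 -18.3] [ 0.024  0.178 -0.   ]
0.24 [ -7.1   0.9 -24.2] [ 0.032  0.238 -0.   ]
0.3 [ -9.8   1.2 -29.9] [ 0.04   0.297 -0.001]
0.36 [-12.8   1.6 -35.5] [ 0.048  0.357 -0.001]
```

```bash
cat > lift2.py <<'E'
exec(open("lift.py").read().split("for th")[0])
z=A.apply([0,0,1]); G=off-.011*z
for th in np.arange(1,11)*.05:
    ph=.4*th
    d=Ro.from_rotvec(yb*th).apply(G)+.011*Ro.from_rotvec(yb*ph).apply(z)-off
    print(th.round(3),(A.inv().apply(d)*1e3).round(1),(ax*ph).round(3))
E
python3 lift2.py
```

```text
off box -0.08749860712079326 0.0015081859415395544 0.058648053111664794 q [-18.   28.   23.1  82.1 -16.8  95.8  68.8]
axis [ 0.133   0.9911 -0.0021]
0.05 [-1.3  0.2 -5.2] [ 0.003  0.02  -0.   ]
0.1 [ -2.9   0.4 -10.2] [ 0.005  0.04  -0.   ]
0.15 [ -4.7   0.6 -15.2] [ 0.008  0.059 -0.   ]
0.2 [ -6.8   0.9 -20.1] [ 0.011  0.079 -0.   ]
0.25 [ -9.1   1.2 -24.9] [ 0.013  0.099 -0.   ]
0.3 [-11.7   1.5 -29.5] [ 0.016  0.119 -0.   ]
0.35 [-14.4   1.9 -34. ] [ 0.019  0.139 -0.   ]
0.4 [-17.4   2.3 -38.3] [ 0.021  0.159 -0.   ]
0.45 [-20.6   2.7 -42.5] [ 0.024  0.178 -0.   ]
0.5 [-24.    3.1 -46.5] [ 0.027  0.198 -0.   ]
```

>>> {"method": "drive_tool", "body": {
  "moves": [
    {"x":-1.3,"y":0.2,"z":-5.2,"rx":0.007,"ry":0.02,"rz":0,"fingers":1},
    {"x":-2.9,"y":0.4,"z":-10.2,"rx":0.013,"ry":0.04,"rz":0,"fingers":1},
    {"x":-4.7,"y":0.6,"z":-15.2,"rx":0.02,"ry":0.059,"rz":0,"fingers":1},
    {"x":-6.8,"y":0.9,"z":-20.1,"rx":0.026,"ry":0.079,"rz":0,"fingers":1},
    {"x":-9.1,"y":1.2,"z":-24.9,"rx":0.033,"ry":0.099,"rz":0,"fingers":1},
    {"x":-9.1,"y":1.2,"z":-24.9,"rx":0.033,"ry":0.099,"rz":0,"fingers":1}
  ],
  "force": 25
}}

```text
time_s: 28.08
tool_pos: [0.5774, 0.0344, 0.1999]
tool_rot: [-174.3, -29.6, 150.9]
force: [-5.9, -1.6, -5.3]
grip_width: 0.0097
grasp_force: 25.0
```

```bash
python3 l2.py; python3 lift2.py
```

```text
28.07 pos [0.5774 0.0344 0.1999] tilt 0.525 F tool [ 1.2 -3.6  7.1] M tool [ 0.358 -0.129  0.065] q [-15.1  34.1  22.8  72.7 -18.4 105.3  69.7]
off box -0.06850275716913565 0.0011242399079403585 0.07993870409977843 q [-15.1  34.1  22.8  72.7 -18.4 105.3  69.7]
axis [ 0.1338  0.9908 -0.0217]
0.05 [-2.2  0.2 -4.9] [ 0.003  0.02  -0.   ]
0.1 [-4.6  0.4 -9.7] [ 0.005  0.04  -0.001]
0.15 [ -7.3   0.7 -14.3] [ 0.008  0.059 -0.001]
0.2 [-10.2   1.  -18.9] [ 0.011  0.079 -0.002]
0.25 [-13.3   1.3 -23.2] [ 0.013  0.099 -0.002]
0.3 [-16.6   1.6 -27.4] [ 0.016  0.119 -0.003]
0.35 [-20.1   2.  -31.4] [ 0.019  0.139 -0.003]
0.4 [-23.8   2.4 -35.2] [ 0.021  0.159 -0.003]
0.45 [-27.7   2.9 -38.8] [ 0.024  0.178 -0.004]
0.5 [-31.8   3.4 -42.2] [ 0.027  0.198 -0.004]
```

>>> {"method": "drive_tool", "body": {
  "moves": [
    {"x":-2.2,"y":0,"z":-4.9,"rx":0.007,"ry":0.02,"rz":0,"fingers":1},
    {"x":-4.6,"y":0,"z":-9.7,"rx":0.013,"ry":0.04,"rz":-0.001,"fingers":1},
    {"x":-7.3,"y":0.2,"z":-14.3,"rx":0.02,"ry":0.059,"rz":-0.001,"fingers":1},
    {"x":-10.2,"y":0.5,"z":-18.9,"rx":0.027,"ry":0.079,"rz":-0.002,"fingers":1},
    {"x":-13.3,"y":0.8,"z":-23.2,"rx":0.033,"ry":0.099,"rz":-0.002,"fingers":1},
    {"x":-16.6,"y":1.1,"z":-27.4,"rx":0.04,"ry":0.119,"rz":-0.003,"fingers":1},
    {"x":-16.6,"y":1.1,"z":-27.4,"rx":0.04,"ry":0.119,"rz":-0.003,"fingers":1},
    {"x":-16.6,"y":1.1,"z":-27.4,"rx":0.04,"ry":0.119,"rz":-0.003,"fingers":1}
  ],
  "force": 25
}}

```text
time_s: 29.08
tool_pos: [0.6033, 0.024, 0.2164]
tool_rot: [-171.6, -36.4, 150.2]
force: [-6.2, -1.0, -2.8]
grip_width: 0.0095
grasp_force: 25.0
```

```bash
python3 l2.py; python3 lift2.py | head -2; python3 -c "
from h import *
c=vision.read_camera('scene'); cv2.imwrite('pics/b.png',cv2.resize(c['image'][90:300,140:420],(800,600))[:,:,::-1])"
```

```text
29.07 pos [0.6033 0.024  0.2164] tilt 0.649 F tool [ 2.2 -3.2  5.7] M tool [0.548 0.044 0.049] q [-10.8  42.6  21.3  60.1 -19.9 116.4  70. ]
off box -0.040678146201037 0.00032089297638113813 0.09644669599831121 q [-10.8  42.6  21.3  60.1 -19.9 116.4  70. ]
axis [ 0.1347  0.9898 -0.0453]
```

View pics/b.png

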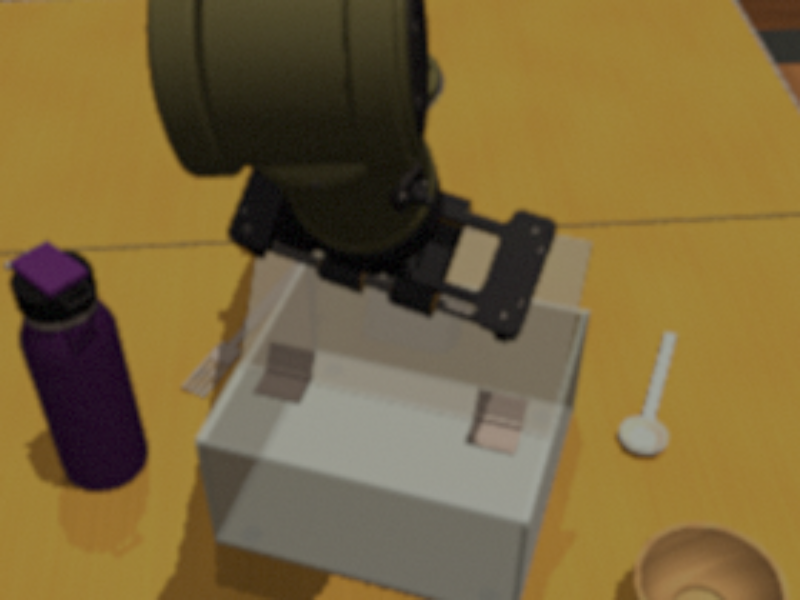

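The picture shows the flap raised under the hand, with the flask, spoon, fork and bowl untouched. The flap is at about 0.93 rad. I'll release it now.

>>> {"method": "drive_tool", "body": {
  "moves": [
    {"x":0,"y":0,"z":0,"rx":0,"ry":0,"rz":0,"fingers":0.7},
    {"x":0,"y":0,"z":0,"rx":0,"ry":0,"rz":0,"fingers":0.2},
    {"x":0,"y":0,"z":0,"rx":0,"ry":0,"rz":0,"fingers":0},
    {"x":0,"y":0,"z":0,"rx":0,"ry":0,"rz":0,"fingers":0},
    {"x":0,"y":0,"z":0,"rx":0,"ry":0,"rz":0,"fingers":0}
  ]
}}

```text
time_s: 29.75
tool_pos: [0.6041, 0.0252, 0.2149]
tool_rot: [-171.8, -36.2, 150.3]
force: [-0.6, -0.2, -0.4]
grip_width: 0.0412
grasp_force: 0.0
```

```bash
python3 l2.py; python3 -c "
from h import *
o=sensors.get_obs(); A=Ro.from_euler('xyz',o['tool_rot'],degrees=True)
print(A.inv().apply([0,0,1]),A.inv().apply([.938,-.345,0]))"
```

```text
29.75 pos [0.6041 0.0252 0.2149] tilt 0.646 F tool [ 0.1 -0.4  0.7] M tool [-0.107 -0.671  0.053] q [-10.9  42.6  21.2  60.2 -19.9 116.2  70. ]
[ 0.59122238 -0.11505495 -0.79825964] [-0.79497435  0.08030294 -0.60036341]
```

>>> {"method": "drive_tool", "body": {
  "moves": [
    {"x":6,"y":-1.2,"z":-8,"rx":0,"ry":-0.03,"rz":0,"fingers":-0.2},
    {"x":12,"y":-2.3,"z":-16,"rx":0,"ry":-0.06,"rz":0,"fingers":-0.2},
    {"x":18,"y":-3.5,"z":-24,"rx":0,"ry":-0.1,"rz":0,"fingers":-0.2},
    {"x":24,"y":-4.6,"z":-32,"rx":0,"ry":-0.15,"rz":0,"fingers":-0.2},
    {"x":35,"y":-6.9,"z":-48,"rx":0,"ry":-0.2,"rz":0,"fingers":-0.2},
    {"x":47,"y":-9.2,"z":-64,"rx":0,"ry":-0.3,"rz":0,"fingers":-0.2},
    {"x":59,"y":-11.5,"z":-80,"rx":0,"ry":-0.4,"rz":0,"fingers":-0.2},
    {"x":77,"y":-15,"z":-104,"rx":0,"ry":-0.5,"rz":0,"fingers":-0.2},
    {"x":89,"y":-17,"z":-120,"rx":0,"ry":-0.5,"rz":0,"fingers":-0.2},
    {"x":89,"y":-17,"z":-120,"rx":0,"ry":-0.5,"rz":0,"fingers":-0.2},
    {"x":89,"y":-17,"z":-120,"rx":0,"ry":-0.5,"rz":0,"fingers":-0.2}
  ]
}}

```text
time_s: 31.12
tool_pos: [0.6038, 0.0253, 0.3645]
tool_rot: [-173.3, -7.9, 154.2]
force: [-0.1, -0.1, -0.2]
grip_width: 0.0521
grasp_force: 0.0
```

```bash
python3 l2.py; python3 -c "
from h import *
L=[]
for n,(a,b,c0,d) in (('scene',(90,300,140,420)),('top',(90,300,150,430))):
    c=vision.read_camera(n); L.append(cv2.resize(c['image'][a:b,c0:d],(400,300)))
cv2.imwrite('pics/c.png',np.hstack(L)[:,:,::-1])"
```

```text
31.12 pos [0.6038 0.0253 0.3645] tilt 0.18 F tool [-0.  -0.1  0.2] M tool [-0.104 -0.146 -0.004] q [-23.2  20.1  24.7  68.3  -5.6 103.2  64.7]
```

View pics/c.png

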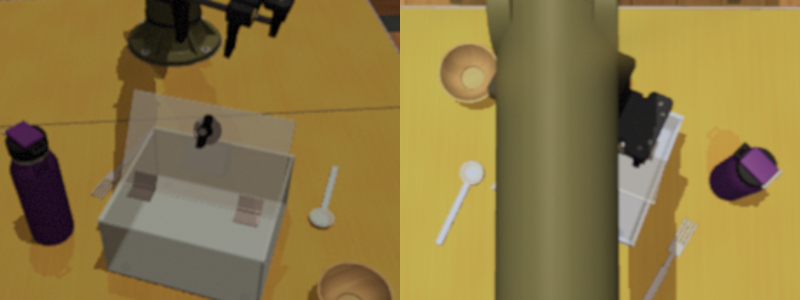

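Flap standing open, wing turned at about (205,130) in the left picture, and the arm well clear. I'll check the flap angle from the wing pixel, then hand in.

```bash
python3 -c "
from h import *
c=vision.read_camera('scene'); yaw=np.radians(-20.2); xb=np.array([np.cos(yaw),np.sin(yaw),0]); H=np.array([.5428,.0459,.12])+.105*xb
for th in (.6,.7,.8,.9,1.):
    s,k=np.sin(th),np.cos(th); X=H+xb*(-.105*k+.026*s)+np.array([0,0,.105*s+.026*k]); p=np.array(c['R'])@X+c['t']; print(th,c['fx']*p[0]/p[2]+c['cx'],c['fy']*p[1]/p[2]+c['cy'])
m=c['image'].max(2)[165:200,268:300]<50; ys,xs=np.nonzero(m); print(xs.mean()+268,ys.mean()+165)
print(np.abs(sensors.get_obs()['joint_velocities']).max())"
```

```text
0.6 286.3850871282987 179.4247648591517
0.7 285.3412952909047 179.44845306670547
0.8 284.1828249470194 180.0009573661574
0.9 282.91791939140666 181.09757295863298
1.0 281.55693114551235 182.74736176404036
283.2269503546099 181.48936170212767
0.2587472936969222
```

The wing pixel puts the flap at about 0.9 rad.

```bash
python3 -c "
from cell import workorder
print(workorder.sign_off())"
```

```text
the job is handed in; nothing more can be done
None
```

I rocked the latch free, turned it to its open stop and left the flap standing open at about 0.9 rad; the flask, bowl, spoon and fork look undisturbed, and the job is handed in, though sign-off returned no verdict.

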